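Tip the counted-out parts from the counter tray into the stock bin

ROBOT

A 6-joint arm with a two-finger parallel gripper is mounted at the origin on the work surface. World frame = base frame: x ahead of the robot, y to its left, z up, the work surface at z = 0. Lengths are in mm, angles in rad, forces in N, time in s.
With the tool pointing down it reaches from about 275 to 850 mm from the base axis. Payload 5.2 kg.
Tool frame: the origin (TCP) lies between the finger pads; the fingertips stand 22 mm ahead of it and the grasp point (between the pads) lies 3 mm ahead of it (manip.nose_length is the distance from the TCP to the fingertips, in mm); z points along the fingers, y is the line along which they close (so a half turn about z gives the same grasp; the last joint's range is limited). The gripper opens to 85 mm and grips with 20 to 120 N. Pads are 22 mm wide; open, the fingers measure 114 mm over their backs; the gripper's body (76 mm by 85 mm) begins 54 mm behind the grasp point. The pads swing forward as they close: fully open they stand 13 mm farther back than shut.
Start: joints at [1.001, 0.259, 1.535, -0, 1.348, -0.203], TCP at [197.225, 513.427, 253.31] pointing down, gripper open.
Joint ranges: [-3.14, 3.14], [-0.91, 2.08], [0.19, 2.58], [-1.22, 4.36], [0.22, 2.71], [-3.12, 3.12]. Speed limits (rad/s): [2.57, 2.57, 3.14, 3.14, 3.14, 3.14].

INTERFACE

Orientations are given as a rotation vector (axis times angle).
In Python, from plant import manip, effector, inverse_kinematics, imaging gives the robot as it stands. The module is installed in compiled form; this text tells all that it offers. Calls block until the motion is done:
- manip.movep(position, orientation): joint-space move of the TCP to a pose.
- manip.servo_line(position, rot=None, max_speed=150, contact_N=None): straight line of the TCP; rot=None keeps the orientation; max_speed is the mean speed in mm/s. With contact_N (N) it stops when the force on the tool has changed by that much, and returns True; else False.
- manip.move_joints(angles): joint-space move.
- effector.gripper_to(opening, f_grip=None): finger opening in mm; f_grip is the grip in N (None keeps the last); returns when the fingers have stopped.
- manip.dwell(seconds).
- inverse_kinematics(position, orientation): joint angles nearest the present ones, or None.
- imaging.camera(name): name is "side" or "top" or "wrist"; returns the picture (400x640x3 uint8, blue, green, red); there is no depth.
- imaging.camera_model(name): a dict with "vfov" (degrees; the focal length in pixels is half the picture's height over the tangent of half this angle, whatever the lens; pixels are square), "cx", "cy" (the principal point, pixels), "R" (3x3) and "t" (3): a world point X has camera coordinates R X + t. Camera axes: x right, y down, z forward; pixel columns grow to the right and rows downward; lengths in mm; the calibration is good to about 2 mm. A picture is of the moment at which its call begins: read the wrist's pose just before it. camera_model takes no time and is no camera call; for the wrist camera it gives the pose at the moment of the call.
A pose or a line that the arm cannot do raises manip.IKError and nothing moves.
- manip.hand_in(): hands the job in; it is judged then, once.
Readings, each from a call of its own:
- manip.current_time(): time.
- manip.current_qpos(): joint angles.
- manip.current_qvel(): joint speeds.
- manip.current_joint_efforts(): joint torques, N m.
- manip.current_position(): TCP position.
- manip.current_tool_rot(): TCP orientation.
- manip.current_contact_force(): force on the tool from outside, world axes, zero at the start.
- manip.current_moment(): the same for the moment, N m.
- manip.current_gripper_width(): finger opening in mm.
- manip.current_finger_force(): force on a finger pad.
Only numpy, scipy, OpenCV 4.12 (cv2) and the standard library are available. Lean on these libraries where they do the work, as an engineer would, in place of code of your own. Each camera call takes 0.05 s, during which the arm holds its last target. There are 200 camera calls.

TASK

Slide the empty stock bin across the counter until it stands flat, squarely and centrally under the lip of the tipping tray, right up against the foot of the tray's stand. Then tip the tray up by its handle until all four metal parts have slid off over the lip into the bin, and lower the tray gently back to level without letting it drop, leaving the bin where it is. Leave the spray can, the carton and the screwdriver alone.

Things in the scene. Friction and masses are not known exactly. Their poses are not given: they have to be found in the camera images.
- stand: Grey steel stand of the tipping tray, fixed to the counter. Origin on the counter straight below the hinge axis, at mid width. Its x axis points level the way the tray tips (from handle to lip; roughly world -y), y along the hinge axis, z up. Foot plate x -200 to +5 mm, y -85 to +85 mm, 8 mm thick; two upright cheeks at y = +-86 mm (8 mm thick, x -27 to +5 mm, up to z 140 mm) carry the hinge.
- hinge (a point): Middle of the hinge axis of the tray, 130 mm above the counter, on the stand; axes as the stand's.
- tray (a joint): Tilt of the tray in rad: 0 level (at rest on its stop), growing as the handle is raised and the lip dips, up to 0.95. It falls back to 0 by itself if let go. Friction of the parts on the tray is not known: they start to slide somewhere in the upper half of the range.
- tray_handle (a point): Middle of the tray's handle: a round bar 12 mm thick, about 100 mm long, parallel to the hinge axis, its centre 55 mm behind the outer face of the tray's back wall. With the tray level it lies 225 mm behind the hinge axis (stand x = -0.225) and 10 mm above it (140 mm over the counter). Axes turn with the tray.
- tray_lip (a point): Middle of the tray's open front edge, on the upper face of the floor, 55 mm ahead of the hinge axis and, when level, at its height (130 mm); it dips as the tray tips. The aluminium tray is 225 mm long, 150 mm wide, floor 4 mm thick, with 25 mm high walls at both sides and the back (4 mm thick) and no wall at the lip.
- bin: Empty loose open-topped grey plastic stock bin, 160 mm (its x) by 210 mm (its y) by 55 mm high, walls and floor 4 mm, about 0.35 kg. Origin: centre of its underside, z up. In place, its x axis runs along the stand's x axis, its 210 mm side against the front edge of the foot plate, its centre about 85 mm ahead of the hinge axis.
- coupling_nut_mid (a point): Middle of a long hexagonal steel nut, 66 mm long, 36 mm across flats, loose on the tray, lying along its x.
- flange_bearing_mid (a point): Middle (half height) of a two-bolt flange bearing, dark steel, 70 by 40 mm, 27 mm high with a round hub, loose on the tray.
- pillow_block_mid (a point): Middle (half height) of a pillow-block bearing, dark steel, foot 70 by 30 mm, 42 mm high with a round housing, loose on the tray.
- pipe_tee_mid (a point): Middle of a steel pipe tee, 68 mm long, 42 mm wide over its branch, 34 mm high, loose on the tray.
- spray_can: Bystander: upright spray can with yellow label, 56 mm across, 150 mm high, left of the tray. Origin: centre of its underside.
- carton: Bystander: cardboard carton 90 by 140 by 60 mm high, beyond the tray. Origin: centre of its underside.
- screwdriver: Bystander: screwdriver with orange handle lying on the counter beyond the bin. Origin: middle of the tool, its x along the tool.
Not all that is in view belongs to the job. Leave any brown or purple look-alike of the part that bears pipe_tee_mid alone.

How it is judged:
By the outcome, as a careful person would: the job done as asked, in the order asked, and still so for the second after the job is handed in, with the robot touching nothing.
It also fails if it takes over 58 s, if anything falls off the work surface, if the arm or the gripper's body presses on something with over 40 N, if the wrist force passes 120 N, or if a joint passes its speed limit or range.

## Working session

There is one attempt and no reset: what is moved stays moved. The work goes in short steps, each a Python script; the robot and the scene stay as the last script left them, time stands still between calls to the robot, and variables do not carry over. Pictures are saved under pics/ and viewed, at most 10 in all, crops included, and the job is handed in when it is done.

```bash
mkdir -p pics; python3 - <<'E'
from plant import manip, effector, inverse_kinematics, imaging
import cv2,numpy as np
for n in("side","top"):
    cv2.imwrite(f"pics/{n}0.png",imaging.camera(n)); m=imaging.camera_model(n); print(n,m)
    np.savez(f"{n}_model.npz",**m)
print(manip.current_time(),manip.current_tool_rot(),manip.nose_length)
E
```

```text
side {'vfov': 57.06417134594459, 'cx': 317.1927258180134, 'cy': 202.08076710044153, 'R': array([[ 0.99883621, -0.04821102,  0.0013836 ],
       [-0.03287063, -0.70144651, -0.7119637 ],
       [ 0.03529502,  0.71108965, -0.7022149 ]]), 't': array([-630.84665839,  173.33694315, 1104.73920166])}
top {'vfov': 49.299000248575524, 'cx': 314.78870313668943, 'cy': 204.95786499445953, 'R': array([[-0.01059146, -0.99962571, -0.02522435],
       [-0.99954871,  0.01129305, -0.02783602],
       [ 0.02811046,  0.02491814, -0.99929419]]), 't': array([ 119.62483356,  608.85265939, 1263.76384122])}
0.1 [-5.72887189e-01 -3.08827168e+00  2.39334817e-03] 22.0
```

View pics/top0.png

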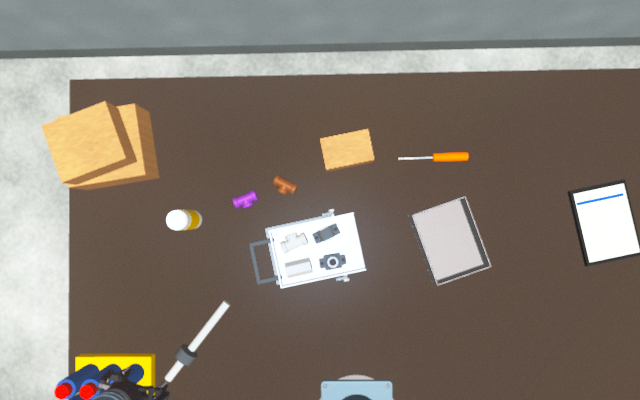

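View pics/side0.png

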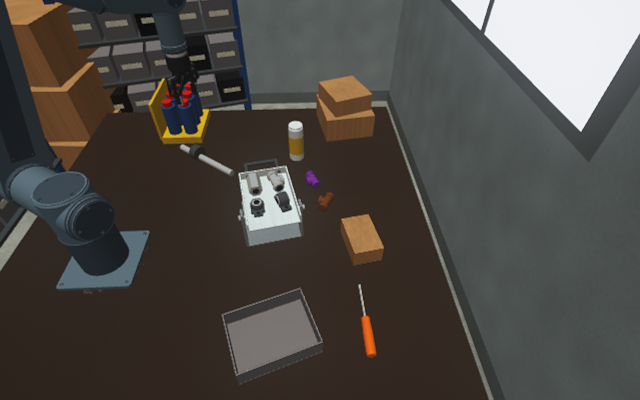

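The top view shows one tray (px 315,250; handle bar at 255,262) and one bin (451,240). The bystanders are the can (184,220), the carton (347,150), the screwdriver (435,157) and purple and brown tees (245,200 and 285,185). Other bin-like or light objects are the tablet/paper (606,222) and the pipe (205,335). The steel tee on the tray is at (293,241). I'll check tray and bin in a close crop.

```bash
cat > h.py <<'E'
import numpy as np,cv2
def ray(m,px,z):
    f=200/np.tan(np.radians(float(m['vfov'])/2)); px=np.atleast_2d(px).astype(float)
    d=np.c_[(px[:,0]-m['cx'])/f,(px[:,1]-m['cy'])/f,np.ones(len(px))]
    R=np.array(m['R']);c=-R.T@np.array(m['t']); d=d@R
    return c+d*((z-c[2])/d[:,2])[:,None]
def proj(m,X):
    f=200/np.tan(np.radians(float(m['vfov'])/2)); c=np.atleast_2d(X)@np.array(m['R']).T+np.array(m['t'])
    return c[:,:2]/c[:,2:]*f+[float(m['cx']),float(m['cy'])]
E
python3 - <<'E'
import cv2,numpy as np
from h import *
i=cv2.imread('pics/top0.png');m=np.load('top_model.npz')
cv2.imwrite('pics/crop1.png',cv2.resize(i[185:300,240:500],None,fx=3,fy=3,interpolation=cv2.INTER_CUBIC))
w=(i.min(2)>170).astype(np.uint8);w[:200]=0;w[300:]=0;w[:,:260]=0;w[:,380:]=0
w=cv2.morphologyEx(w,cv2.MORPH_OPEN,np.ones((4,4)))
c=max(cv2.findContours(w,0,1)[0],key=cv2.contourArea);r=cv2.minAreaRect(c);print(r)
b=cv2.boxPoints(r);print(b)
for z in(130,155):print(z,ray(m,b,z).round(1).tolist())
# bin
g=i[190:300,400:500].astype(int)
bw=((g.min(2)>65)).astype(np.uint8)
c=max(cv2.findContours(bw,0,1)[0],key=cv2.contourArea);r=cv2.minAreaRect(c);b=cv2.boxPoints(r)+[400,190];print(r,b.tolist())
for z in(0,55):print(z,ray(m,b,z).round(1).tolist())
E
```

```text
((315.5536804199219, 248.41702270507812), (67.11915588378906, 90.30704498291016), 77.90524291992188)
[[264.37076 225.06335]
 [352.6732  206.1414 ]
 [366.7366  271.7707 ]
 [278.43417 290.69263]]
130 [[554.9, 244.2, 130.0], [602.5, 9.9, 130.0], [429.6, -24.7, 130.0], [381.6, 208.3, 130.0]]
155 [[555.4, 240.7, 155.0], [601.9, 11.5, 155.0], [432.7, -22.4, 155.0], [385.8, 205.5, 155.0]]
((49.50000762939453, 54.49999237060547), (108.99998474121094, 98.99998474121094), 90.0) [[400.00001525878906, 190.0], [499.0, 190.0], [499.0, 298.99998474121094], [400.00001525878906, 298.99998474121094]]
0 [[651.5, -137.3, 0.0], [648.0, -424.8, 0.0], [331.8, -417.7, 0.0], [333.5, -132.2, 0.0]]
55 [[648.2, -127.9, 55.0], [644.8, -403.1, 55.0], [342.2, -396.3, 55.0], [343.8, -123.1, 55.0]]
```

View pics/crop1.png

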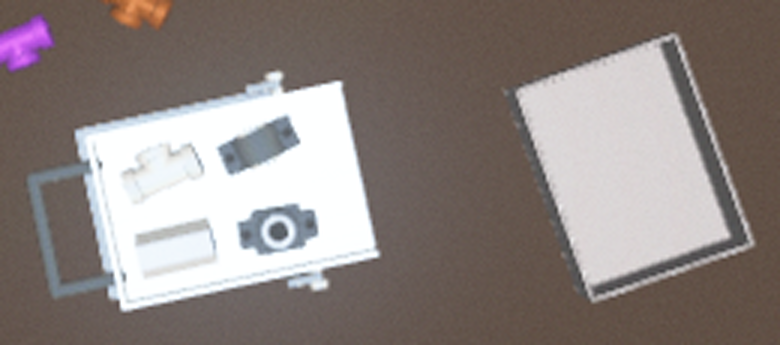

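The crop confirms the choices. The tray's open lip is at the right (crop 342,83 to 377,255), the handle bar at the left (30,178 to 55,297) and the hinge pins at (275,78) and (320,283). The bin rim corners are (508,90), (678,35), (752,243) and (592,300).

```bash
python3 - <<'E'
import cv2,numpy as np
from h import *
i=cv2.imread('pics/top0.png');s=cv2.imread('pics/side0.png');m=np.load('top_model.npz');ms=np.load('side_model.npz')
P=lambda l:np.array(l)/3+[240,185]
ang=lambda d:np.degrees(np.arctan2(d[1],d[0])).round(2)
B=ray(m,P([(508,90),(678,35),(752,243),(592,300)]),55)[:,:2]
print('bin',B.round(1).tolist(),[np.linalg.norm(B[k]-B[k-1]).round(1) for k in range(4)],'c',B.mean(0),
 'ang x',[ang(B[1]-B[0]),ang(B[2]-B[3])],'long',[ang(B[3]-B[0]),ang(B[2]-B[1])])
h=ray(m,P([(30,178),(55,297)]),140)[:,:2];p=ray(m,P([(275,78),(320,283)]),130)[:,:2];l=ray(m,P([(342,83),(377,255)]),155)[:,:2]
for n,a in(('handle',h),('pins',p),('lip155',l),('lip130',ray(m,P([(342,83),(377,255)]),130)[:,:2])):print(n,a.round(1).tolist(),'mid',a.mean(0).round(1),'len',np.linalg.norm(a[1]-a[0]).round(1),'ang',ang(a[1]-a[0]))
d=p.mean(0)-h.mean(0);print('h->hinge',np.linalg.norm(d),ang(d)); d=l.mean(0)-p.mean(0);print('hinge->lip',np.linalg.norm(d),ang(d))
cv2.imwrite('pics/crop2.png',np.hstack([cv2.resize(s[150:260,225:325],None,fx=4,fy=4,interpolation=cv2.INTER_CUBIC),cv2.resize(s[280:390,213:330],(390,440),interpolation=cv2.INTER_CUBIC)]))
E
```

```text
bin [[577.7, -152.9], [627.3, -311.3], [433.6, -375.4], [382.0, -227.2]] [np.float64(209.4), np.float64(166.0), np.float64(204.0), np.float64(157.0)] c [ 505.14302819 -266.70348599] ang x [np.float64(-72.64), np.float64(-70.81)] long [np.float64(-159.2), np.float64(-161.69)]
handle [[504.9, 281.1], [401.0, 259.8]] mid [453.  270.4] len 106.0 ang -168.44
pins [[590.3, 65.5], [410.2, 28.2]] mid [500.2  46.8] len 183.9 ang -168.29
lip155 [[585.0, 8.3], [437.3, -19.7]] mid [511.1  -5.7] len 150.3 ang -169.26
lip130 [[585.2, 6.6], [434.2, -22.0]] mid [509.7  -7.7] len 153.7 ang -169.26
h->hinge 228.53300572642775 -78.07
hinge->lip 53.70713397688409 -78.27
```

View pics/crop2.png

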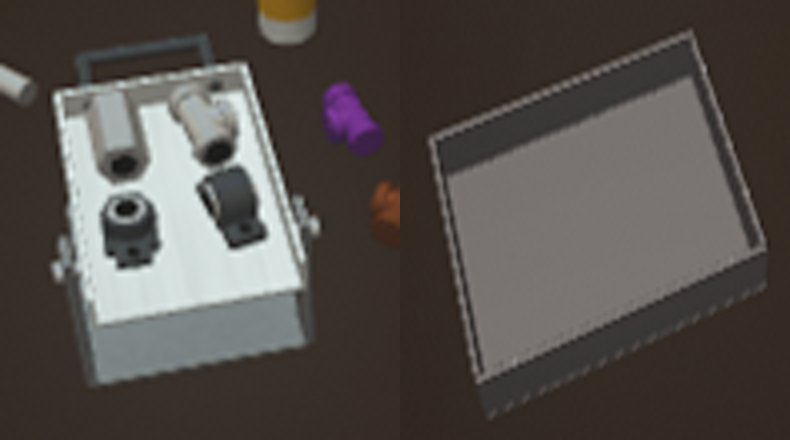

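Side crop: the tray holds the nut and tee at the back and the two bearings in front. The bin rim corners are (431,136), (691,32), (766,245) and (478,382). The hinge, handle and lip estimates agree to about 3 mm. Next: merge the bin corners, grip the bin's far wall and slide it.

```bash
cat >> h.py <<'E'
from scipy.spatial.transform import Rotation as Rn
YAW=np.radians(-78.4); U=np.array([np.cos(YAW),np.sin(YAW)]); V=np.array([-U[1],U[0]])
HINGE=np.array([500.3,46.5])
def rot(yaw):  # tool down, closing line along yaw
    y=np.array([np.cos(yaw),np.sin(yaw),0]);z=np.array([0,0,-1.]);return Rn.from_matrix(np.c_[np.cross(y,z),y,z]).as_rotvec()
E
python3 - <<'E'
from h import *
from plant import manip, effector, inverse_kinematics, imaging
ms=np.load('side_model.npz');m=np.load('top_model.npz')
S=ray(ms,np.array([(213+(x-400)/3.333,280+y/4) for x,y in[(431,136),(691,32),(766,245),(478,382)]]),55)[:,:2]
print(S.round(1).tolist(),S.mean(0),[np.linalg.norm(S[k]-S[k-1]).round(1) for k in range(4)])
q=manip.current_qpos()
for yaw in np.radians([-71.5,108.5,-78.4,101.6]):
    for p in ([530,-341,160],[533,-113,40],[453,267,150],[475,167,320]):
        k=inverse_kinematics(p,rot(yaw));print(np.degrees(yaw),p,None if k is None else np.round(k,2))
E
```

```text
[[383.2, -225.4], [579.1, -159.8], [630.0, -307.3], [434.4, -376.1]] [ 506.65708643 -267.17568369] [np.float64(159.2), np.float64(206.6), np.float64(156.1), np.float64(207.3)]
-71.5 [530, -341, 160] [-0.75  0.47  1.46 -0.    1.21  0.5 ]
-71.5 [533, -113, 40] [-0.41  0.48  1.79 -0.    0.86  0.83]
-71.5 [453, 267, 150] [ 0.32  0.31  1.74 -0.    1.1   1.57]
-71.5 [475, 167, 320] [ 0.12  0.14  1.53 -0.    1.48  1.36]
108.5 [530, -341, 160] [-0.75  0.47  1.46 -0.    1.21 -2.64]
108.5 [533, -113, 40] [-0.41  0.48  1.79 -0.    0.86 -2.31]
108.5 [453, 267, 150] [ 0.32  0.31  1.74 -0.    1.1  -1.57]
108.5 [475, 167, 320] [ 0.12  0.14  1.53 -0.    1.48 -1.78]
-78.4 [530, -341, 160] [-0.75  0.47  1.46 -0.    1.21  0.62]
-78.4 [533, -113, 40] [-0.41  0.48  1.79 -0.    0.86  0.95]
-78.4 [453, 267, 150] [ 0.32  0.31  1.74 -0.    1.1   1.69]
-78.4 [475, 167, 320] [ 0.12  0.14  1.53 -0.    1.48  1.48]
101.6 [530, -341, 160] [-0.75  0.47  1.46 -0.    1.21 -2.52]
101.6 [533, -113, 40] [-0.41  0.48  1.79 -0.    0.86 -2.19]
101.6 [453, 267, 150] [ 0.32  0.31  1.74  0.    1.1  -1.45]
101.6 [475, 167, 320] [ 0.12  0.14  1.53  0.    1.48 -1.66]
```

```bash
python3 - <<'E'
from h import *
from plant import manip, effector, imaging
import cv2
b=np.radians(-71.4);c=np.array([506,-267.]);g=c+78*np.array([np.cos(b),np.sin(b)])
effector.gripper_to(45,30)
manip.movep([*g,150],rot(b))
print(manip.servo_line([*g,38],max_speed=120,contact_N=8))
effector.gripper_to(0,30);print('w',manip.current_gripper_width(),manip.current_contact_force())
t=HINGE+(85+78+10)*U
manip.servo_line([*t,38],rot=rot(YAW),max_speed=90)
print('force',manip.current_contact_force(),manip.current_time())
t2=HINGE+(85+78-8)*U
print(manip.servo_line([*t2,38],max_speed=20,contact_N=10))
p=manip.current_position();print(p,'along',(np.array(p[:2])-HINGE)@U,(np.array(p[:2])-HINGE)@V,manip.current_contact_force(),manip.current_time())
cv2.imwrite('pics/top1.png',imaging.camera('top'));s=imaging.camera('side');cv2.imwrite('pics/side1.png',s)
cv2.imwrite('pics/crop3.png',cv2.resize(s[130:330,180:380],(600,600),interpolation=cv2.INTER_CUBIC))
E
```

```text
False
w 3.53304374688288 [-0.47027992  1.17246386  4.74759497]
force [ 0.48779067 -3.99148019  6.40561511] 7.9
True
[ 533.32932936 -110.84133369   38.6789646 ] along 160.76914510845654 0.7168452619932424 [ 1.2736751  -1.41589945  2.56689076] 8.5833
```

View pics/crop3.png

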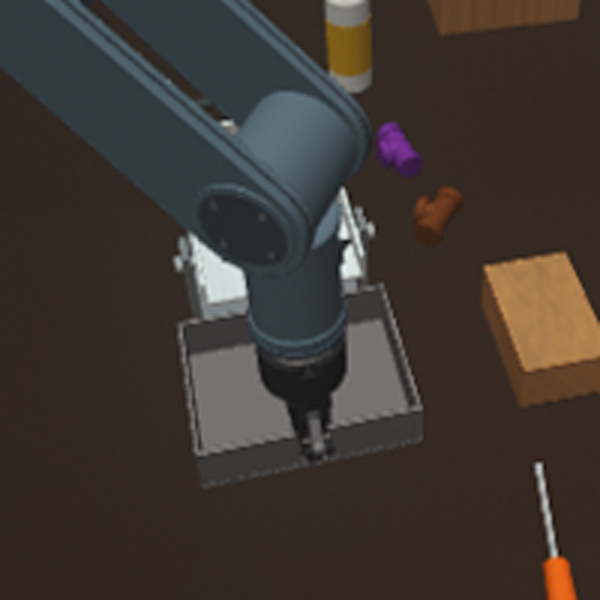

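The bin stands under the lip, apparently square, with its near rim at (180..385, 322..288). I'll press once more to seat it, release, move above the handle and look.

```bash
python3 - <<'E'
from h import *
from plant import manip, effector, imaging
import cv2
t=HINGE+156*U
print(manip.servo_line([*t,38],max_speed=15,contact_N=10))
p=np.array(manip.current_position());print((p[:2]-HINGE)@U,(p[:2]-HINGE)@V,manip.current_contact_force())
effector.gripper_to(25)
p=np.array(manip.current_position());manip.servo_line([p[0],p[1],260],max_speed=200)
hd=HINGE-225*U
manip.movep([*hd,230],rot(YAW));effector.gripper_to(45)
im=imaging.camera('top');s=imaging.camera('side');w=imaging.camera('wrist')
for n,x in(('top2',im),('side2',s),('wrist2',w)):cv2.imwrite(f'pics/{n}.png',x)
cv2.imwrite('pics/crop4.png',np.hstack([cv2.resize(im[190:300,250:450],(600,330),interpolation=cv2.INTER_CUBIC)]))
cv2.imwrite('pics/crop5.png',np.hstack([cv2.resize(s[180:300,220:340],(480,480),interpolation=cv2.INTER_CUBIC),cv2.resize(w,(300,480)[::1])]))
print(manip.current_time())
E
```

```text
True
160.7398863973129 0.6882113657800559 [-0.59393893 -0.25705859  4.05086847]
12.475
```

View pics/crop4.png

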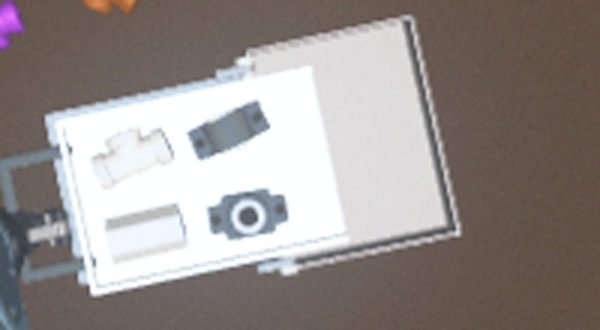

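View pics/crop5.png

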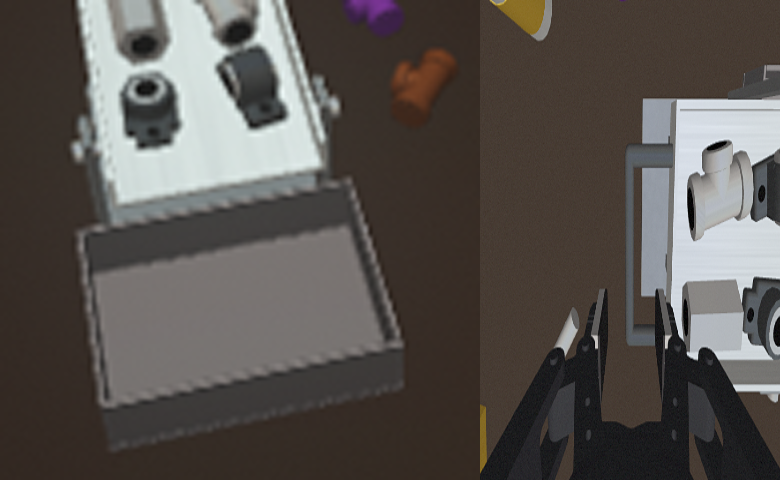

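Top crop: the bin's far rim corners are at (410,17) and (460,235), parallel to the lip. The wrist view shows the handle bar between the fingers' planes, bar ends near wrist px (326,121) and (326,287). I'll measure both numerically.

```bash
python3 - <<'E'
from h import *
from plant import manip, imaging
m=np.load('top_model.npz');w=cv2.imread('pics/wrist2.png')
mw=imaging.camera_model('wrist')
F=ray(m,np.array([(410,17),(460,235)])/3+[250,190],55)[:,:2]
for f in F:print('bin far',(f-HINGE)@U,(f-HINGE)@V)
S=ray(np.load('side_model.npz'),np.array([(104,408),(403,345),(80,235),(350,184)])/4+[220,180],55)[:,:2]
for f in S:print('bin side-view',(f-HINGE)@U,(f-HINGE)@V)
for r in(150,180,210,240):
    row=cv2.cvtColor(w,cv2.COLOR_BGR2GRAY)[r,295:365].astype(int)
    # bar is bluish vs brown counter
    bl=np.where(w[r,295:365,0].astype(int)-w[r,295:365,2]>3)[0]+295
    bl=bl[bl<345]
    P=ray(mw,[(bl.min()-.5,r),(bl.max()+.5,r)],140)[:,:2]
    print(r,bl.min(),bl.max(),[( (p-HINGE)@U).round(1) for p in P],((P.mean(0)-HINGE)@V).round(1))
E
```

```text
bin far 160.73490954003378 102.15248422101746
bin far 162.1814856999091 -106.11292056600256
bin side-view 163.86747109385138 -101.31914771394463
bin side-view 163.97980129299518 105.8120464872802
bin side-view 9.14298463634363 -101.40143783162499
bin side-view 9.389848936713555 104.48576374428309
150 313 324 [np.float64(-231.2), np.float64(-223.8)] 40.6
180 314 327 [np.float64(-230.7), np.float64(-221.9)] 21.7
210 310 327 [np.float64(-233.5), np.float64(-221.9)] 2.0
240 310 327 [np.float64(-233.7), np.float64(-221.8)] -18.8
```

Bin: square within 0.5° and centred within 2 mm. The hinge is really about 2.5 mm further back, consistent with the contact position. Now grip and tip.

```bash
sed -i 's/^HINGE=.*/HINGE=np.array([500.3,46.5])-2.5*U/' h.py
cat >> h.py <<'E'
def handle(th):
    x=-225*np.cos(th)+10*np.sin(th); z=130+225*np.sin(th)+10*np.cos(th)
    return np.array([*(HINGE+x*U),z])
E
python3 - <<'E'
from h import *
from plant import manip, effector, imaging
h0=handle(0)
manip.servo_line(h0+[0,0,60],max_speed=120)
print(manip.servo_line(h0+[0,0,4],max_speed=80,contact_N=10))
effector.gripper_to(0,50)
print('w',manip.current_gripper_width(),np.round(manip.current_contact_force(),1))
off=np.array(manip.current_position())-h0;np.save('off.npy',off);print(off)
mx=0
for th in [*np.arange(.1,.41,.1),*np.arange(.46,.925,.06)]:
    manip.servo_line(handle(th)+off,max_speed=70 if th<.41 else 30)
    f=np.array(manip.current_contact_force());mx=max(mx,np.linalg.norm(f));print(round(th,2),f.round(1),end=' ')
    if mx>60:break
manip.dwell(.5)
print(mx,manip.current_position(),manip.current_gripper_width(),manip.current_time())
s=imaging.camera('side');t=imaging.camera('top')
cv2.imwrite('pics/up.png',np.hstack([cv2.resize(s[140:320,200:360],(400,450)),cv2.resize(t[180:310,240:420],(400,450))]))
E
```

```text
False
w 10.21875197665513 [-0.4 -2.4  4. ]
[ 0.35053742 -0.09921914  4.62920495]
0.1 [ 2.6  1.3 -5.8] 0.2 [ 0.8  2.7 -5.1] 0.3 [ 0.8  6.  -3.4] 0.4 [ 0.9  6.5 -3. ] 0.46 [-0.4  8.7 -0.3] 0.52 [-2.1  8.6  0.4] 0.58 [-2.8  8.7  2.4] 0.64 [-3.   9.1  4.3] 0.7 [-3.3  9.8  5.8] 0.76 [-4.  11.3  7.5] 0.82 [-4.9 11.9 10.7] 0.88 [-4.5 11.  12.9] 17.537829634769512 [472.1718685  184.67064591 316.54601229] 9.791755678373693 21.3417
```

View pics/up.png

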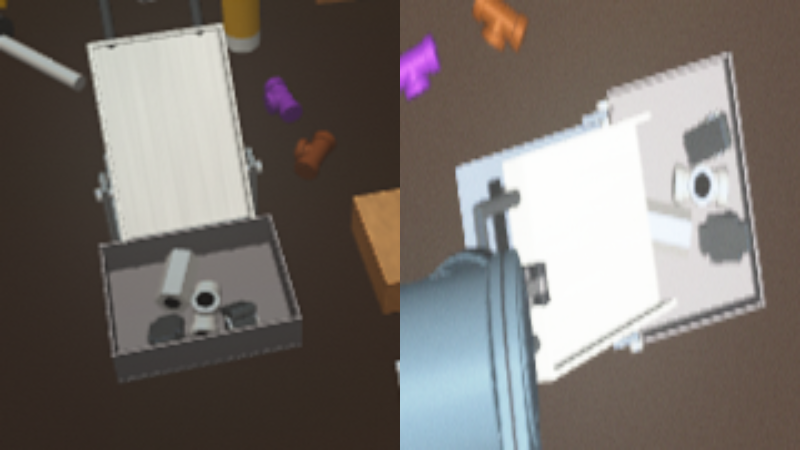

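All four parts lie in the bin (nut, tee and two bearings near (175,278), (205,305), (165,328) and (240,312) in the side crop), and the tray is empty. Now I'll lower it gently to level and release.

```bash
python3 - <<'E'
from h import *
from plant import manip, effector, imaging
off=np.load('off.npy')
for th in [.8,.65,.5,.4,.3,.2,.1]:
    manip.servo_line(handle(th)+off,max_speed=60)
manip.servo_line(handle(.04)+off,max_speed=30)
print(manip.servo_line(handle(0)+off-[0,0,1],max_speed=12,contact_N=15))
print(manip.current_position(),handle(0)+off,np.round(manip.current_contact_force(),1))
manip.dwell(.3)
effector.gripper_to(45);p=np.array(manip.current_position())
manip.servo_line(p+[0,0,100],max_speed=100)
q=HINGE-330*U;manip.servo_line([*q,260],max_speed=150)
manip.dwell(.5)
s=imaging.camera('side');t=imaging.camera('top')
cv2.imwrite('pics/end.png',np.hstack([cv2.resize(s[140:320,200:360],(400,450)),cv2.resize(t[180:310,240:420],(400,450))]))
print(manip.current_time())
E
```

```text
False
[454.96196113 269.16508405 144.77801576] [454.90531036 269.25415014 144.62920495] [-3.3  2.1  9.5]
30.35
```

View pics/end.png

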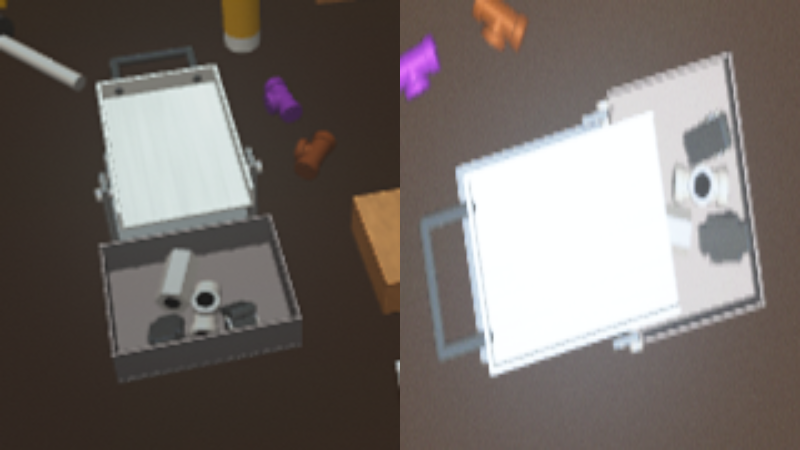

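The tray is level and empty. The bin hasn't moved (its far rim is still at (730,55) and (762,303)) and holds all four parts, and the arm is clear. Now I'll hand in.

```bash
python3 -c "
from plant import manip
print(manip.hand_in())"
```

```text
the job is handed in; nothing more can be done
None
```

The job is handed in at about 30 s of the 58 s: the bin stands square against the stand's foot under the lip, all four parts are in it, the tray is lowered back to level, and the spray can, carton and screwdriver were left alone.

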